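# Lift the split retaining ring out of a sample-cell holder with a hook pick

## Task

Take the red-handled hook pick, whose shank may be drawn out more or less, off its fork stand, feel its foot in under one end of the copper-coloured split ring in the cell holder and lift the ring out of its groove with the pick, going gently so that neither the holder nor the ring is strained and without touching the ring with the fingers. Lay the ring down in the empty black desk tray, not dropping it from a height, and hang the pick back upright in its fork. Leave the jar, the vial and the timer where they stand.

Things in the scene. Friction and masses are not known exactly. Their poses are not given: they have to be found in the camera images.
- holder: round aluminium holder fixed to the desk: foot flange 112 mm across, body 96 mm, 42 mm high; bore 69 mm across. Origin under its centre, z up. The ring lies on a dark ledge 33.5 mm up, held down by polished lips with 45 deg faces that overhang it by 1.8 mm at +x and at 100 to 128 deg either side of +x. The ring's gap, with a 6 mm wide pin in it (40 mm high), is on the -x side
- pry (a point): slightly yielding black rubber floor of the pry pocket (23 mm above the holder's underside), plumb below the wire near the ring's left end: 31.3 mm from the holder's axis, 150 deg from its +x towards +y. Foot goes here, pointing radially out. The pocket spans 3 to 38 mm from the axis along the holder's -x, 23 mm to either side; 10.5 mm is free under the wire; outer wall at 38 mm radius
- ring: copper-coloured split ring of round 5 mm wire, 67.6 mm outside, 57.6 mm inside, about 44 g; origin at its centre, z along its axis, its 36 deg gap with 7 mm balls on both ends at its -x side. The arms spring in the ring's plane; a pull up under one end of 5 to 15 N snaps it past the lips, then it lifts out tilted and hangs by that end on the hook, 66 mm down
- ring_end (a point): centre of the ball on the ring's left end (+y side of the gap), 7 mm across
- pick: hook pick with a telescopic shank, 90 g, hanging upright in the fork: red handle 16 mm (x) by 18 mm (y), square collar 24 mm, dark sleeve and brass nut 10 mm across below it, 4 mm thick steel shank. z up along the shank; origin on its axis, 90 mm below the collar's underside: the heel's underside lies there or up to 30 mm lower, as the shank was last set
- pick_grip (a point): middle of the red handle, on the axis, 29 mm above the collar's underside
- pick_collar (a point): centre of the underside of the pick's collar, which rests on the fork. The handle runs from 5 to 51 mm above this point. The shank ends 90 to 120 mm below it (unknown, locked, to be felt) in a 4 mm thick foot that points along the pick's -x and rises: its round end is 11 mm from the shank axis, its top there 8 mm above the heel's underside
- fork (a point): where the middle of the collar's underside sits: on the fork's top, on the slot's centre line, 137 mm above the desk
- stand: fixed fork stand: dark 90 mm base, post at its back (+x), two flat fork arms 137 mm up at either side of a slot 14 mm wide open to the stand's -x; the slot runs from 16 mm in front of the fork point to 10 mm behind it. The pick's foot points along the stand's -x. To take the pick, raise it a few mm and draw it out along -x; it goes back the same way
- yellow_jar: small jar with a yellow lid, 61 mm across, 55 mm high, loose; origin under its centre. To be left alone
- blue_vial: glass vial with a blue cap, 17 mm across, 51 mm high, loose; origin under its centre. To be left alone
- timer: white bench timer on a black foot, 64x64x65 mm, loose; origin under its centre. To be left alone
- wire_tray: black open desk tray, fixed, 265 mm long (along its y, which lies along the robot's x) by 165 mm wide (along its x), rim 40 mm and inner floor 7 mm above the desk, walls 4 mm; origin at its centre. It is empty; the holder stands to one side of it and the stand to the other, either way round
Not all that is in view belongs to the job. What is meant by the pick is not blue or turquoise, and is the smaller of those in its own colour.

How it is judged:
By the outcome, as a careful person would: the job done as asked, in the order asked, and still so for the second after the job is handed in, with the robot touching nothing.
It also fails if it takes over 70 s, if anything falls off the work surface, if the arm or the gripper's body presses on something with over 40 N, if the wrist force passes 120 N, or if a joint passes its speed limit or range.

## Robot

A 6-joint arm with a two-finger parallel gripper is mounted at the origin on a cart in front of the work surface, level with it; the furniture and walls round the work are solid. World frame = base frame: x ahead of the robot, y to its left, z up, the work surface at z = 0. Lengths are in m, angles in degrees, forces in N, time in s.
With the tool pointing down it reaches from about 0.425 to 0.925 m from the base axis. Payload 12.5 kg.
Tool frame: the origin (TCP) lies at the very end of the fingers, on their centre line; the grasp point (between the pads) lies 19 mm behind it; z points along the fingers, y is the line along which they close (so a half turn about z gives the same grasp; the last joint's range is limited). The gripper opens to 85 mm and grips with 20 to 120 N. Pads are 22 mm wide; open, the fingers measure 114 mm over their backs; the gripper's body (76 mm by 85 mm) begins 54 mm behind the grasp point. The pads swing forward as they close: fully open they stand 13 mm farther back than shut.
Start: joints at [69.695, 28.126, 89.318, -0, 62.55, -6.05], TCP at [0.154, 0.606, 0.193] pointing down, gripper open.
Joint ranges: [-177.58, 177.58], [-47.91, 125.51], [2.72, 160], [-65.01, 245.01], [3.68, 167.84], [-153.87, 153.87]. Speed limits (degrees/s): [127.2, 127.2, 159.86, 180, 180, 180].

## Interface

Orientations are given as a 3x3 rotation matrix whose columns are the frame's x, y, z axes.
In Python, from cell import read_state, capture, get_calibration, hand_in, spot_in, silhouettes gives the robot as it stands.
- The arm moves only by the tool move_arm, never from a script. Its argument "motion" is a list of rows, each a list of 3 entries, a list of its own where there are three numbers: the opening, from 0 (shut) to 1 (fully open), then the shift along the tool's x, y, z in cm, then the turn about the tool's z in degrees. In form: [[jaw, [dx, dy, dz], roll], ...]. A call has 1 to 20 rows; each row is the pose to reach, as a shift and turn from the pose commanded when the call began, along the tool's axes at that moment; what a row does not reach only later rows make up. A row lasts 1/8 s, in which the tool goes at most 62.5 mm and 10.7 degrees, less where a joint would pass 70% of its speed; a pose out of reach is approached as far as the arm can. A call with a gripper value outside its range is refused whole. The fingers move at their own pace and stop on an object; the grip force is fixed at half the most. Time passes only in rows, so rows that repeat a pose let the fingers close. It gives the time, the measured TCP pose, the force, the opening and the grip force at its end, in the units of the state.
- read_state(): the state, without advancing time (a new reading comes with each control period).
- capture(name): name is "side" or "top"; returns the picture (400x640x3 uint8, blue, green, red); there is no depth.
- get_calibration(name): a dict with "fovy" (degrees; the focal length in pixels is half the picture's height over the tangent of half this angle, whatever the lens; pixels are square), "cx", "cy" (the principal point, pixels), "dist" ([k1, k2, p1, p2, k3] as OpenCV has them; the pictures are not rectified), "world_to_cam" (4x4, takes a point from world to camera coordinates). Camera axes: x right, y down, z forward; pixel columns grow to the right and rows downward; lengths in m; the calibration is good to about 2 mm. A picture is of the moment at which its call begins. get_calibration takes no time and is no camera call.
- hand_in(): hands the job in; it is judged then, once.
Trained networks look in the newest picture that a camera, given by its name, has taken for a name from the list of things; names that differ only in an ending like _2 or _b are one class to them, and where a whole thing is asked for, a point or a joint stands for the part that bears it (a point fixed in the world has none). Each returns a list of dicts, best first, with "confidence" (0 to 1); they miss things now and then, are a little off and sometimes report something else, mostly with a low value. They report only what shows in the picture. A call takes as long as a camera call. They do not tell look-alikes from the thing itself.
- spot_in(camera, thing): "uv" ([column, row] in pixels, amid what is visible of it).
- silhouettes(camera, thing): "pixels" (400x640 bool, what is visible of it) and "uv" ([column, row] in pixels, amid what is visible of it).
The state is a dict: "time": time; "qpos": joint angles; "joint_velocities": joint speeds; "joint_torque": joint torques, N m; "tool_pos": TCP position; "tool_rot": TCP orientation; "contact_force": force on the tool from outside, world axes, zero at the start; "wrist_torque": the same for the moment, N m; "width": opening from 0.0 (shut) to 1.0 (fully open); "gripper_force": force on a finger pad.
Only numpy, scipy, OpenCV 4.12 (cv2) and the standard library are available. Lean on these libraries where they do the work, as an engineer would, in place of code of your own. Each camera call takes 0.05 s, during which the arm holds its last target. There are 200 camera calls.

## Working session

There is one attempt and no reset: what is moved stays moved. The work goes in short steps, Python scripts to look and compute and a tool call to move; the robot and the scene stay as the last step left them, time stands still between calls to the robot, and variables do not carry over. Pictures are saved under pics/ and viewed, at most 10 in all, crops included, and the job is handed in when it is done.

Besides the shell and the picture viewer there is one more tool, called as name(argument=value, ...), one argument or row to a line, values as JSON. move_arm: Moves the arm, as the interface text tells. Its arguments: {"type":"object","properties":{"motion":{"type":"array","items":{"type":"array"}}},"required":["motion"]}

```bash
mkdir -p pics; ls
cat > h.py <<'E'
import numpy as np, cv2
from cell import *
def cal(n):
    c=get_calibration(n); f=200/np.tan(np.radians(c["fovy"])/2)
    K=np.array([[f,0,c["cx"]],[0,f,c["cy"]],[0,0,1.]]); return K,np.array(c["dist"],float),np.array(c["world_to_cam"],float)
def ray(n,uv):
    K,d,T=cal(n); p=cv2.undistortPoints(np.array([[uv]],float),K,d)[0,0]
    R=T[:3,:3]; return -R.T@T[:3,3], R.T@np.array([p[0],p[1],1.])
def at_z(n,uv,z):
    o,r=ray(n,uv); return o+r*(z-o[2])/r[2]
def proj(n,P):
    K,d,T=cal(n); return cv2.projectPoints(np.atleast_2d(np.array(P,float)),cv2.Rodrigues(T[:3,:3])[0],T[:3,3],K,d)[0][:,0]
def tri(uv1,uv2):
    o1,r1=ray("side",uv1);o2,r2=ray("top",uv2)
    s=np.linalg.lstsq(np.c_[r1,-r2],o2-o1,rcond=None)[0]
    a=o1+s[0]*r1;b=o2+s[1]*r2; return (a+b)/2,np.linalg.norm(a-b)
E
python3 - <<'E'
from h import *
s=read_state(); print(s)
for n in("side","top"):
    cv2.imwrite(f"pics/{n}0.png",capture(n)); o,_=ray(n,[320,200]); print(n,o,cal(n)[0][0,0])
    for t in["holder","pry","ring","ring_end","pick","pick_grip","pick_collar","fork","stand","yellow_jar","blue_vial","timer","wire_tray"]:
        print(n,t,[(np.round(d["uv"],1).tolist(),round(d["confidence"],2)) for d in spot_in(n,t)][:4])
E
```

```text
pics
{'time': 0.0, 'qpos': array([ 6.96972948e+01,  2.81621601e+01,  8.93488877e+01,  3.95058234e-04,
        6.25512509e+01, -6.05066356e+00]), 'joint_velocities': array([-0.06205395, -0.0997981 ,  0.10299249,  0.01360972, -0.0779095 ,
       -0.02997975]), 'joint_torque': array([ 8.73894060e-04, -6.18444729e+01, -2.61591393e+01, -1.03063235e-04,
        4.07508094e-03,  1.76562168e-05]), 'tool_pos': array([0.15375328, 0.60551852, 0.19275676]), 'tool_rot': array([[-9.69221331e-01,  2.46190707e-01, -3.83015663e-04],
       [ 2.46190975e-01,  9.69220805e-01, -1.01764108e-03],
       [ 1.20692973e-04, -1.08061444e-03, -9.99999409e-01]]), 'contact_force': array([-0.67087251,  0.08231016,  1.12914725]), 'wrist_torque': array([0.01539998, 0.03500534, 0.01935173]), 'gripper_force': 0.0, 'width': 0.9993497704511969}
side [1.02670273 0.94805948 0.88908828] 518.098598715871
side holder [([307.2, 200.6], 0.77), ([377.4, 228.4], 0.32)]
side pry []
side ring []
side ring_end [([305.7, 192.8], 0.7)]
side pick [([324.6, 234.6], 0.9), ([294.0, 262.2], 0.85), ([380.8, 228.3], 0.53), ([324.6, 139.1],
[... 492 characters left out ...]
44788643 -0.04750437  1.01141738] 382.29231242603174
top holder []
top pry [([378.2, 210.6], 0.68), ([255.2, 221.6], 0.66)]
top ring [([377.2, 219.8], 0.42), ([237.2, 222.5], 0.34)]
top ring_end []
top pick [([244.1, 167.0], 0.66), ([250.0, 140.3], 0.49)]
top pick_grip [([243.1, 165.3], 0.81), ([249.5, 141.9], 0.73), ([441.4, 252.5], 0.54)]
top pick_collar [([245.1, 165.1], 0.75), ([439.5, 251.9], 0.7), ([250.5, 139.9], 0.66), ([241.1, 224.8], 0.63)]
top fork [([254.6, 219.6], 0.71), ([369.4, 182.7], 0.7), ([241.4, 221.7], 0.26)]
top stand [([253.2, 221.5], 0.6)]
top yellow_jar [([394.1, 172.4], 0.77)]
top blue_vial [([369.1, 183.1], 0.51)]
top timer []
top wire_tray [([254.6, 220.3], 0.19)]
```

View pics/side0.png

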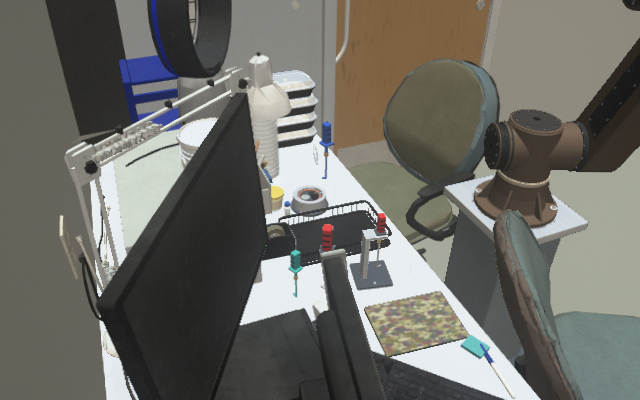

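View pics/top0.png

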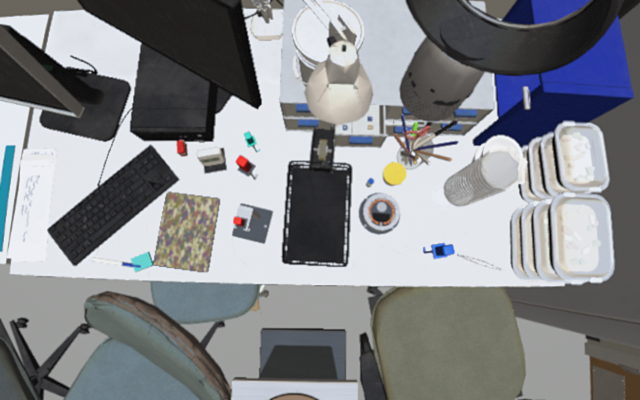

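The pick in its stand is at side (381,225) and top (240,220). The holder is at side (310,198) and top (381,212), with the tray between them. Next I'll crop for detail.

Run:
```python
from h import *
s=cv2.imread("pics/side0.png");t=cv2.imread("pics/top0.png")
a=cv2.resize(s[180:300,270:400],None,fx=3,fy=3,interpolation=2)
a2=cv2.resize(s[180:220,285:335],None,fx=7.8,fy=7.8,interpolation=2)[:240,:390]
b=cv2.resize(t[190:250,220:285],None,fx=6,fy=6,interpolation=2)
c=cv2.resize(t[185:240,350:412],None,fx=6.3,fy=6.3,interpolation=2)
W=np.zeros((600,800,3),np.uint8)
a=a[:360,:390];W[:a.shape[0],:390]=a; W[360:600,:390]=a2
b=cv2.resize(b,(400,300));c=cv2.resize(c,(400,300))
W[:300,400:]=b;W[300:,400:]=c
cv2.imwrite("pics/crop0.png",W)
print(proj("top",[[0,0,0],[.5,0,0],[.5,.2,0],[.154,.606,.2]]),proj("side",[[0,0,0],[.5,0,0],[.5,.2,0]]))
print(at_z("top",[381,212],.042),at_z("top",[240,220],.188),at_z("top",[318,213],.0),at_z("top",[245,165],.1))
```

```text
[[292.49895959 442.79874128]
 [297.50194787 242.72123566]
 [221.66689761 241.02288203]
 [  5.83465018 391.49846343]] [[513.87997421 202.4196924 ]
 [365.79276236 241.5130154 ]
 [402.37273937 290.76082582]]
[ 0.58029337 -0.21393244  0.042     ] [0.53650182 0.11689499 0.188     ] [ 0.57992494 -0.05231712  0.        ] [0.68167988 0.12976388 0.1       ]
```

View pics/crop0.png

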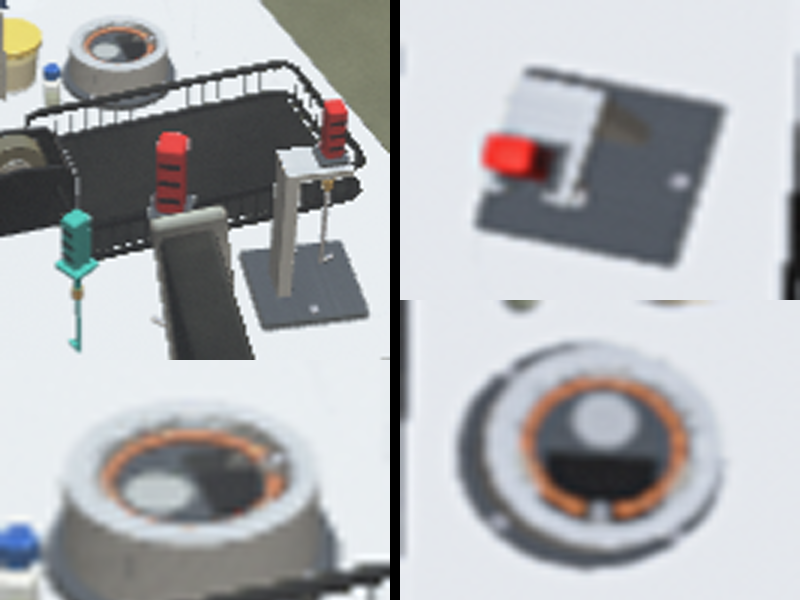

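The gap and pin of the ring face the robot, so the holder's yaw is about 0. The stand's yaw is about -14°. Next comes a precise fit.

Run:
```python
from h import *
from scipy.optimize import least_squares
I={n:cv2.imread(f"pics/{n}0.png") for n in("side","top")}
def blob(n,box,f):
    x0,y0,x1,y1=box; im=I[n].astype(int); m=np.zeros((400,640),bool); m[y0:y1,x0:x1]=f(im[y0:y1,x0:x1]); v,u=np.nonzero(m); return np.c_[u,v].astype(float)
red=lambda a:(a[...,2]>110)&(a[...,1]<80)&(a[...,0]<80)
cop=lambda a:(a[...,2]-a[...,0]>45)
rs=blob("side",(370,205,392,240),red);rt=blob("top",(228,205,252,230),red)
print(len(rs),len(rt),rs.mean(0),rt.mean(0))
print("handle tri",tri(rs.mean(0),rt.mean(0)))
from scipy.spatial import ConvexHull
# fit pick handle box: project box, compare centroid & extents
def box(p,yaw):
    c,s=np.cos(yaw),np.sin(yaw); R=np.array([[c,-s,0],[s,c,0],[0,0,1]])
    B=np.array([[x,y,z] for x in(-.008,.008) for y in(-.009,.009) for z in(.005,.051)]); return B@R.T+p
def stats(n,p):
    h=cv2.convexHull(proj(n,box(p,np.radians(-14))).astype(np.float32)); m=cv2.moments(h); return [m['m10']/m['m00'],m['m01']/m['m00']]
r=least_squares(lambda p:np.r_[np.array(stats("side",p))-rs.mean(0),np.array(stats("top",p))-rt.mean(0)],[.53,.117,.137],x_scale=.01,diff_step=1e-3)
print("collar",r.x,"res",r.fun)
for z in [.137]:
    rr=least_squares(lambda p:np.r_[np.array(stats("side",[*p,z]))-rs.mean(0),np.array(stats("top",[*p,z]))-rt.mean(0)],r.x[:2],x_scale=.01,diff_step=1e-3); print("z fixed",rr.x,rr.fun)
for n,b in(("side",(292,180,330,212)),("top",(365,195,398,232))):
    P=blob(n,b,cop); X=np.array([at_z(n,p,.037) for p in P])[:,:2]
    f=least_squares(lambda q:np.hypot(*(X-q[:2]).T)-.0313,X.mean(0),loss="soft_l1",f_scale=.002)
    g=least_squares(lambda q:np.hypot(*(X-q[:2]).T)-q[2],[*f.x,.031],loss="soft_l1",f_scale=.002)
    a=np.degrees(np.arctan2(*(X-f.x).T[::-1])); a=np.sort(a%360); d=np.diff(np.r_[a,a[0]+360]); i=d.argmax(); print(n,len(P),f.x,g.x,"gap",a[i],d[i], np.sort(d)[-3:])
# stand base
im=I["top"]; 
P=blob("top",(225,195,280,250),lambda a:(a.max(-1)<120)&(a.max(-1)-a.min(-1)<35))
X=np.array([at_z("top",p,.008)[:2] for p in P]).astype(np.float32)
print("base",len(P),cv2.minAreaRect(X*1000))
for n in("side","top"):
  for t in("timer","yellow_jar","blue_vial"):
    pass
```

```text
83 49 [381.15662651 221.98795181] [237.55102041 220.85714286]
handle tri (array([0.53578959, 0.12704326, 0.16678706]), np.float64(0.002238919668746197))
collar [0.53563958 0.12670498 0.13823232] res [-0.48269449 -0.03855521 -0.24643465  0.39380482]
z fixed [0.53551797 0.1265291 ] [-0.51277759  0.33211973 -0.05922136  0.51044461]
side 38 [ 0.58185596 -0.21093363] [ 0.58165924 -0.21138047  0.03086726] gap 356.9600876380556 143.01696016469634 [ 19.32267675  30.6474543  143.01696016]
top 146 [ 0.58249583 -0.21516821] [ 0.58253657 -0.21518184  0.03051913] gap 164.55449539630075 23.46954717115443 [ 4.99229046  5.0051958  23.46954717]
base 747 ((549.087646484375, 120.40918731689453), (86.15382385253906, 84.82185363769531), 77.19932556152344)
```

move_arm(
  motion=[
    [0.5,[0,0,-5],0],
    [0.5,[-48.8,-37.1,-5],-1],
    [0.5,[-48.8,-37.1,-5],-1],
    [0.5,[-48.8,-37.1,-5],-1],
    [0.5,[-48.8,-37.1,-5],-1],
    [0.5,[-48.8,-37.1,-5],-1],
    [0.5,[-48.8,-37.1,-5],-1],
    [0.5,[-48.8,-37.1,-5],-1],
    [0.5,[-48.8,-37.1,-5],-1],
    [0.5,[-48.8,-37.1,-5],-1],
    [0.5,[-48.8,-37.1,-5],-1],
    [0.5,[-48.8,-37.1,-5],-1],
    [0.5,[-48.8,-37.1,-5],-1],
    [0.5,[-48.8,-37.1,-5],-1],
  ],
)

```text
time: 3.15
tool_pos: [0.5349, 0.1269, 0.2435]
tool_rot: [[-0.974, 0.228, 0.0], [0.228, 0.974, 0.0], [-0.0, 0.0, -1.0]]
contact_force: [-0.2, 0.5, 0.1]
width: 0.497
gripper_force: 0.0
```

Run:
```python
from h import *
t=cv2.imread("pics/top0.png"); s=cv2.imread("pics/side0.png")
out=[]
for n,im in(("top",t),("side",s)):
  for (cx,cy,z,w) in((.5825,-.213,.039,.13),):
    N=400; g=np.linspace(-w/2,w/2,N)
    X,Y=np.meshgrid(-g,-g,indexing="ij") # rows: x decreasing ; cols: y decreasing
    P=np.stack([cx+X,cy+Y,np.full_like(X,z)],-1).reshape(-1,3)
    uv=proj(n,P).reshape(N,N,2).astype(np.float32)
    o=cv2.remap(im,uv[...,0],uv[...,1],cv2.INTER_CUBIC)
    c=N//2; k=N/w
    for r in(.0345,.0288,.0338): cv2.circle(o,(c,c),int(r*k),(0,255,0) if r==.0345 else (255,0,0),1)
    cv2.line(o,(c,c),(c,N-1),(0,255,255),1)
    out.append(o)
cv2.imwrite("pics/bird.png",np.hstack(out)); st=read_state(); print(st["time"],st["contact_force"])
```

```text
3.15 [-0.21229514  0.46570282  0.05887448]
```

View pics/bird.png

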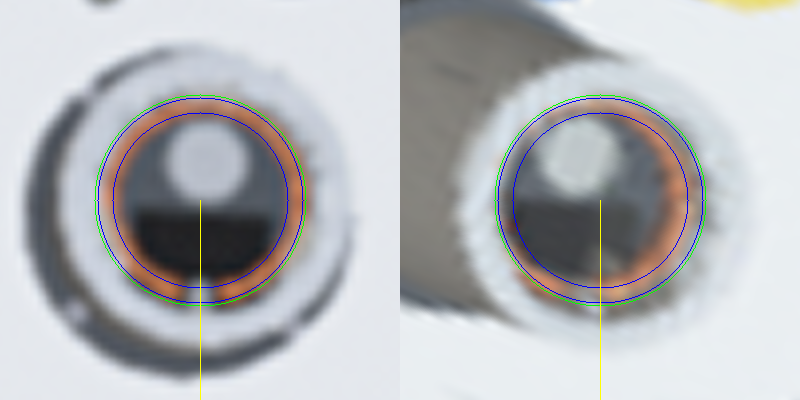

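The bird's-eye view centres the ring near (0.5825, -0.214) with its gap straight toward the robot, so the yaw is about 0. Next I grasp the handle.

move_arm(
  motion=[
    [0.5,[0,0,5],0],
    [0.5,[0,0,8],0],
    [0.5,[0,0,9.4],0],
    [0.5,[0,0,9.4],0],
    [0.15,[0,0,9.4],0],
    [0.0,[0,0,9.4],0],
    [0.0,[0,0,9.4],0],
    [0.0,[0,0,9.4],0],
    [0.0,[0,0,9.4],0],
    [0.0,[0,0,9.4],0],
  ],
)

```text
time: 4.4
tool_pos: [0.5359, 0.126, 0.1501]
tool_rot: [[-0.973, 0.229, 0.001], [0.229, 0.973, 0.0], [-0.001, 0.001, -1.0]]
contact_force: [-0.6, -0.6, 6.1]
width: 0.0
gripper_force: 3.2
```

Run:
```python
from h import *
a=capture("side");b=capture("top"); print(read_state()["width"],read_state()["gripper_force"],read_state()["contact_force"])
W=np.hstack([cv2.resize(a[130:300,300:470],(400,400),interpolation=2),cv2.resize(b[160:290,190:320],(400,400),interpolation=2)])
cv2.imwrite("pics/g1.png",W)
print(proj("side",read_state()["tool_pos"]),proj("top",read_state()["tool_pos"]))
```

```text
0.0007324596035660802 3.1699544706498273 [-0.35190286 -0.575492    6.03750206]
[[379.87373565 227.44646414]] [[239.1939941  222.05633831]]
```

View pics/g1.png

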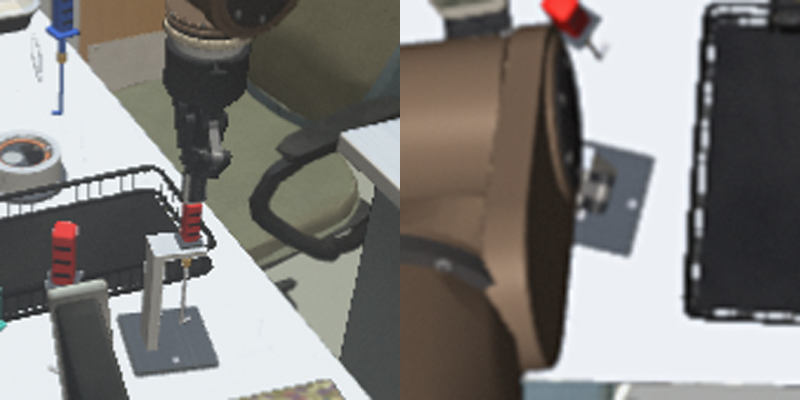

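Run:
```python
from h import *
a0=cv2.imread("pics/side0.png");a=capture("side");cv2.imwrite("pics/side1.png",a)
for im in(a0,a):
    i=im[200:245,365:400].astype(int); m=(i[...,2]>90)&(i[...,1]<80)&(i[...,0]<80); v,u=np.nonzero(m); print(len(u),u.min()+365,u.max()+365,v.min()+200,v.max()+200,u.mean()+365,v.mean()+200)
W=np.hstack([cv2.resize(x[185:275,350:410],(400,600),interpolation=cv2.INTER_CUBIC) for x in(a0,a)])
cv2.imwrite("pics/g2.png",W); s=read_state();print(s["qpos"],s["joint_torque"])
```

```text
117 377 385 214 232 380.4786324786325 222.81196581196582
99 377 385 217 232 380.5050505050505 224.2828282828283
[ 6.35708005e+00  2.49360825e+01  1.02782804e+02  7.20664358e-03
  5.22012795e+01 -7.03852108e+01] [-4.74296557e-02 -5.11147428e+01 -2.12523794e+01  1.39592641e-03
 -2.26505888e-01 -7.20500921e-04]
```

View pics/g2.png

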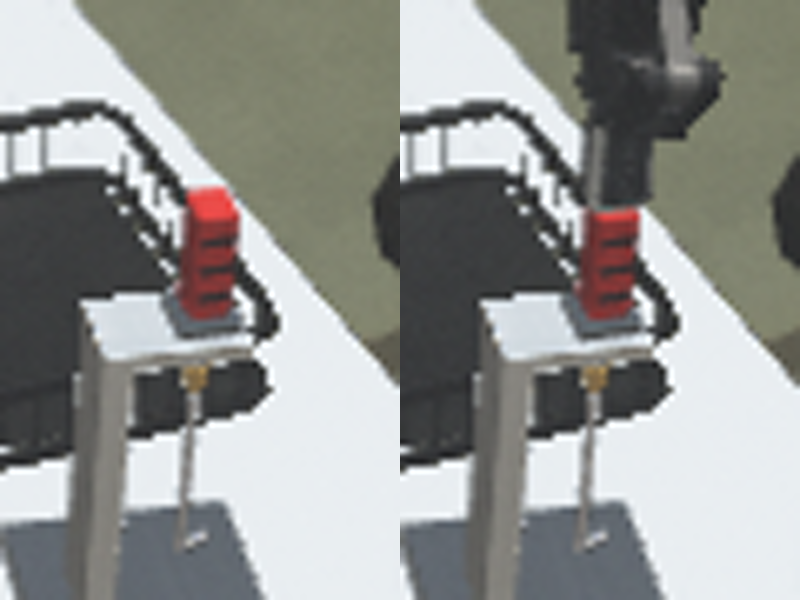

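Run:
```python
from h import *
a0=cv2.imread("pics/side0.png").astype(int);a=cv2.imread("pics/side1.png").astype(int)
d=(abs(a-a0).max(-1)>40)
for v in range(170,245,3): 
    u=np.nonzero(d[v,340:430])[0]+340; print(v,u.min() if len(u) else None,u.max() if len(u) else None,len(u))
p=read_state()["tool_pos"]
for z in(0,.019,.038,.073,.1,.15): print(z,proj("side",p+[0,0,z])[0].round(1))
```

```text
170 372 402 31
173 373 398 26
176 374 394 21
179 374 396 22
182 374 396 19
185 375 395 17
188 375 394 16
191 375 388 14
194 377 397 13
197 376 397 18
200 379 396 18
203 377 393 17
206 377 387 9
209 377 386 10
212 377 386 10
215 378 386 9
218 None None 0
221 None None 0
224 None None 0
227 None None 0
230 None None 0
233 None None 0
236 None None 0
239 None None 0
242 None None 0
0 [379.9 227.4]
0.019 [380.5 220.9]
0.038 [381.2 214.3]
0.073 [382.4 201.7]
0.1 [383.3 191.7]
0.15 [385.2 172.4]
```

move_arm(
  motion=[
    [0.0,[0,0,-3],0],
    [0.0,[0,0,-5],0],
    [0.0,[0,0,-5],0],
  ],
)

```text
time: 4.92
tool_pos: [0.536, 0.1261, 0.2004]
tool_rot: [[-0.973, 0.229, 0.003], [0.229, 0.973, 0.0], [-0.002, 0.001, -1.0]]
contact_force: [0.3, 0.1, -0.1]
width: 0.001
gripper_force: 0.0
```

Run:
```python
from h import *
a0=cv2.imread("pics/side0.png").astype(int);a=capture("side");cv2.imwrite("pics/side2.png",a);a=a.astype(int)
d=(abs(a-a0).max(-1)>40)
for v in range(150,245,3): 
    u=np.nonzero(d[v,340:430])[0]+340; print(v,u.min() if len(u) else None,u.max() if len(u) else None,len(u))
s=read_state();p=s["tool_pos"];print(p,s["width"],s["contact_force"],s["gripper_force"])
for z in(0,.019,.038,.073,.1,.15): print(z,proj("side",p+[0,0,z])[0].round(1))
```

```text
150 374 394 17
153 375 396 18
156 375 394 20
159 375 395 21
162 376 398 23
165 376 397 18
168 376 396 16
171 376 391 16
174 379 400 18
177 378 400 22
180 379 398 20
183 379 396 18
186 379 392 11
189 379 389 9
192 378 389 10
195 379 389 9
198 383 383 1
201 None None 0
204 None None 0
207 None None 0
210 None None 0
213 None None 0
216 None None 0
219 None None 0
222 None None 0
225 None None 0
228 None None 0
231 None None 0
234 None None 0
237 None None 0
240 None None 0
243 None None 0
[0.53550738 0.12601802 0.19930036] -0.0009984781670768948 [-0.29276531 -0.21963002 -1.09039577] 0.0
0 [381.7 210.2]
0.019 [382.3 203.4]
0.038 [383.  196.4]
0.073 [384.3 183.2]
0.1 [385.3 172.7]
0.15 [387.2 152.4]
```

The shut tips rest about 37 mm higher than the reported TCP, on top of the handle. I'll open, go lower in guarded steps and check.

move_arm(
  motion=[
    [0.6,[0,0,0],0],
    [0.6,[0,0,0],0],
    [0.6,[0,0,2],0],
    [0.6,[0,0,4],0],
    [0.6,[0,0,5],0],
    [0.6,[0,0,6],0],
    [0.6,[0,0,6],0],
  ],
)

```text
time: 5.85
tool_pos: [0.5353, 0.126, 0.1388]
tool_rot: [[-0.973, 0.229, -0.001], [0.229, 0.973, -0.0], [0.001, -0.0, -1.0]]
contact_force: [1.0, -0.5, 0.3]
width: 0.601
gripper_force: 0.0
```

Run:
```python
from h import *
a0=cv2.imread("pics/side0.png");a=capture("side");b=capture("top")
cv2.imwrite("pics/side3.png",a)
W=np.hstack([cv2.resize(a[160:250,350:420],(400,514),interpolation=cv2.INTER_CUBIC),cv2.resize(b[175:265,210:280],(400,514),interpolation=2)])
cv2.imwrite("pics/g3.png",W)
s=read_state();print(s["tool_pos"],s["contact_force"],proj("side",s["tool_pos"]))
```

```text
[0.5357149  0.12607779 0.13963512] [ 0.73376797 -0.57991085  0.90705963] [[379.59703928 230.9660585 ]]
```

View pics/g3.png

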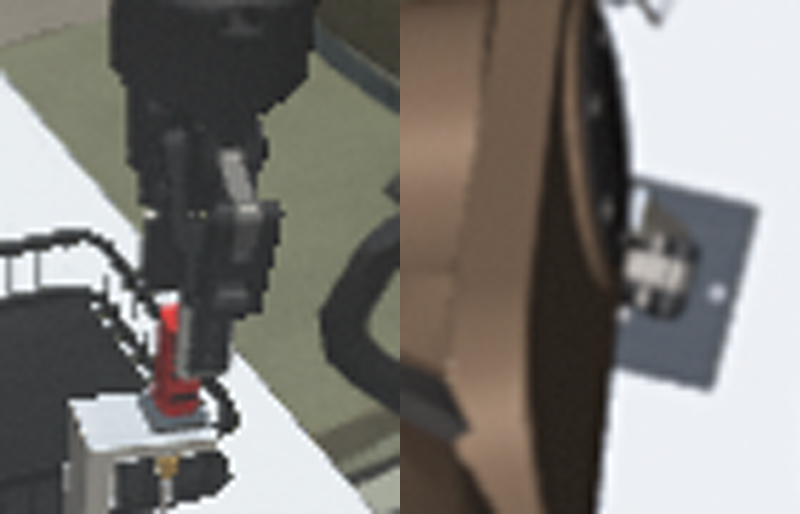

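The near finger stands in front of the handle, with its end at side pixel (386,226). I'll check that against the geometry.

Run:
```python
from h import *
s=read_state();p=s["tool_pos"];R=s["tool_rot"]
for oy in(.0255,.033,.04):
  for z in(0,.01,.02,.03,.04,.05): print(oy,z,proj("side",p+R[:,1]*oy+[0,0,z])[0].round(1))
print(at_z("side",[386,225.7],.15),at_z("side",[386,225.7],.17),at_z("side",[386,225.7],.18))
```

```text
0.0255 0 [382.3 237.8]
0.0255 0.01 [382.7 234.4]
0.0255 0.02 [383. 231.]
0.0255 0.03 [383.4 227.5]
0.0255 0.04 [383.7 224. ]
0.0255 0.05 [384.1 220.4]
0.033 0 [383.1 239.9]
0.033 0.01 [383.5 236.5]
0.033 0.02 [383.9 233. ]
0.033 0.03 [384.2 229.5]
0.033 0.04 [384.6 226. ]
0.033 0.05 [385.  222.5]
0.04 0 [383.9 241.8]
0.04 0.01 [384.3 238.4]
0.04 0.02 [384.6 234.9]
0.04 0.03 [385.  231.5]
0.04 0.04 [385.4 227.9]
0.04 0.05 [385.8 224.4]
[0.51946157 0.12534085 0.15      ] [0.5331877  0.14760392 0.17      ] [0.54005077 0.15873545 0.18      ]
```

move_arm(
  motion=[
    [0.6,[0,0,1.4],0],
    [0.6,[0,0,2.7],0],
    [0.6,[0,0,2.7],0],
    [0.1,[0,0,2.7],0],
    [0.1,[0,0,2.7],0],
    [0.1,[0,0,2.7],0],
    [0.1,[0,0,2.7],0],
    [0.1,[0,0,2.7],0],
  ],
)

```text
time: 6.95
tool_pos: [0.5358, 0.1261, 0.1127]
tool_rot: [[-0.973, 0.229, 0.001], [0.229, 0.973, 0.0], [-0.001, 0.0, -1.0]]
contact_force: [-0.6, 0.3, 6.1]
width: 0.203
gripper_force: 58.7
```

move_arm(
  motion=[
    [0.1,[0,0,-0.3],0],
    [0.1,[0,0,-0.8],0],
    [0.1,[0,0,-0.8],0],
    [0.1,[1,0,-0.8],0],
    [0.1,[2.5,0,-0.8],0],
    [0.1,[5,0,-0.8],0],
    [0.1,[6,0,-4],0],
    [0.1,[6,0,-8],0],
    [0.1,[6,0,-8],0],
  ],
)

```text
time: 8.07
tool_pos: [0.4772, 0.1403, 0.1947]
tool_rot: [[-0.973, 0.229, 0.005], [0.229, 0.973, 0.001], [-0.004, 0.002, -1.0]]
contact_force: [0.3, 0.2, -1.5]
width: 0.201
gripper_force: 58.5
```

Run:
```python
from h import *
a=capture("side");cv2.imwrite("pics/side4.png",a)
for t in("pick","stand","pick_collar"):
    r=silhouettes("side",t); print(t,[(np.round(d["uv"],1).tolist(),round(d["confidence"],2),int(d["pixels"].sum())) for d in r][:5])
s=read_state();print(s["tool_pos"],s["contact_force"],s["width"])
c=s["tool_pos"]+[0,0,.0243]; R=s["tool_rot"]
print("collar",proj("side",c),"heel90/120",proj("side",[c-[0,0,.09],c-[0,0,.12]]))
W=cv2.resize(a[170:270,330:460],None,fx=6,fy=6,interpolation=cv2.INTER_CUBIC); cv2.imwrite("pics/g4.png",W)
```

```text
pick [([326.2, 235.5], 0.74, 321), ([324.4, 140.1], 0.67, 278), ([292.5, 264.2], 0.52, 217), ([405.7, 204.7], 0.46, 100)]
stand [([369.5, 268.7], 0.8, 1350)]
pick_collar [([326.4, 240.3], 0.86, 297), ([326.3, 140.5], 0.67, 314), ([293.6, 261.8], 0.54, 289), ([408.7, 206.2], 0.42, 176)]
[0.47623411 0.13977508 0.19128642] [-0.16240243 -0.01491481 -1.59444191] 0.2036948120968523
collar [[408.32034139 202.12168346]] heel90/120 [[404.18747351 233.23406207]
 [402.87240213 243.01381905]]
```

View pics/g4.png

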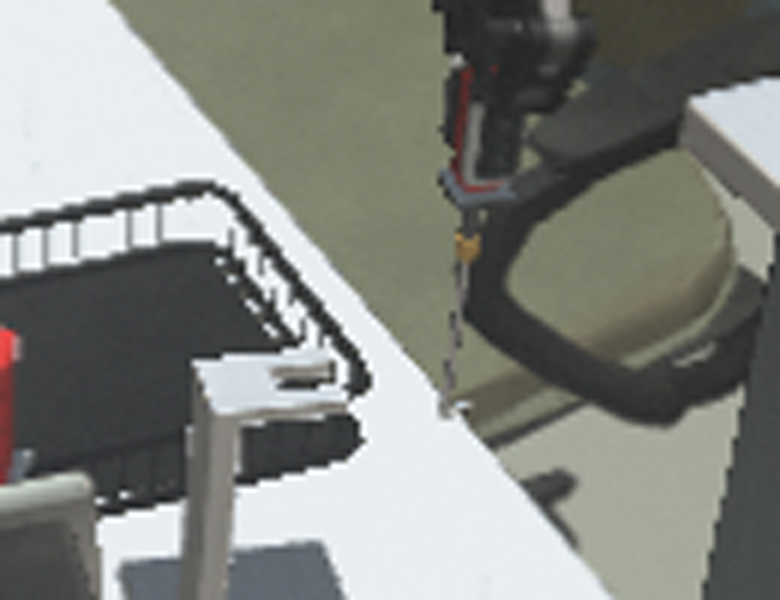

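The pick hangs upright in the gripper. Its heel is at about (404.5,239), so the shank reaches roughly 108 mm below the collar. I'm moving over the pocket, turned 17°.

move_arm(
  motion=[
    [0.1,[-3,-5,0],3],
    [0.1,[-6,-10,0],6],
    [0.1,[-8.5,-15,0],10],
    [0.1,[-11,-20,0],14],
    [0.1,[-14,-26,0],17],
    [0.1,[-16,-30,0],17],
    [0.1,[-17,-31.6,0],17],
    [0.1,[-17,-31.6,0],17],
    [0.1,[-17,-31.6,1.5],17],
    [0.1,[-17,-31.6,3],17],
    [0.1,[-17,-31.6,3.2],17],
    [0.1,[-17,-31.6,3.2],17],
  ],
)

```text
time: 9.78
tool_pos: [0.5702, -0.2064, 0.1601]
tool_rot: [[-0.864, 0.503, -0.0], [0.503, 0.864, 0.0], [0.0, 0.0, -1.0]]
contact_force: [0.4, -0.0, -1.0]
width: 0.204
gripper_force: 58.7
```

Run:
```python
from h import *
a=capture("side");b=capture("top");cv2.imwrite("pics/side5.png",a);cv2.imwrite("pics/top5.png",b)
s=read_state();p=s["tool_pos"];print(p,s["tool_rot"][:,0],s["contact_force"],s["width"])
c=p+[0,0,.0243]
for L in(.09,.1,.11,.12): print(L,proj("side",c-[0,0,L]),proj("top",c-[0,0,L]))
A=cv2.resize(a[140:215,280:340],(480,600),interpolation=cv2.INTER_CUBIC)
B=cv2.resize(b[185:245,348:412],(320,300),interpolation=cv2.INTER_CUBIC)
W=np.zeros((600,800,3),np.uint8);W[:,:480]=A;W[:300,480:]=B
t0=cv2.imread("pics/top0.png"); W[300:,480:]=cv2.resize(cv2.absdiff(b,t0)[185:245,348:412],(320,300))
cv2.imwrite("pics/g5.png",W)
```

```text
[ 0.57033744 -0.20665648  0.16064054] [-8.63910008e-01  5.03645825e-01 -6.17082273e-04] [ 0.24625569  0.21667159 -0.42043982] 0.20439955227118875
0.09 [[313.35979422 178.25404004]] [[381.74907783 213.1269645 ]]
0.1 [[313.3543563  181.20911768]] [[381.0508424  213.65323344]]
0.11 [[313.34894943 184.14154254]] [[380.36703881 214.16857356]]
0.12 [[313.34357347 187.05151364]] [[379.69722587 214.67332053]]
```

View pics/g5.png

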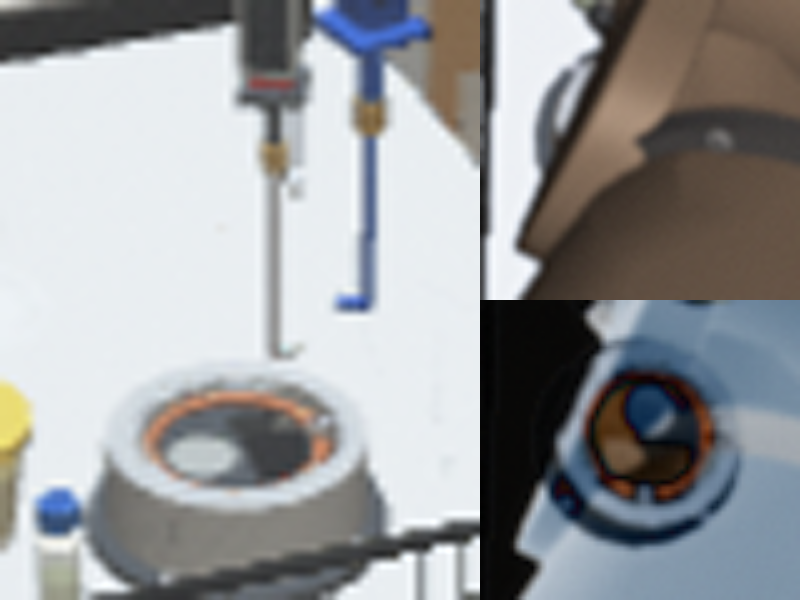

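The foot is clear of the ring, inside it, with its heel at (314.5,184.4), which puts L at about 111 mm. I'm lowering into the pocket.

move_arm(
  motion=[
    [0.1,[0,0,1.5],0],
    [0.1,[0,0,2.5],0],
    [0.1,[0,0,3.2],0],
    [0.1,[0,0,3.7],0],
    [0.1,[0,0,4.2],0],
    [0.1,[0,0,4.2],0],
  ],
)

```text
time: 10.62
tool_pos: [0.57, -0.2067, 0.118]
tool_rot: [[-0.864, 0.504, -0.0], [0.504, 0.864, 0.0], [0.0, 0.0, -1.0]]
contact_force: [-0.0, 0.2, -0.4]
width: 0.202
gripper_force: 58.7
```

move_arm(
  motion=[
    [0.1,[0,0,0.15],0],
    [0.1,[0,0,0.3],0],
    [0.1,[0,0,0.4],0],
    [0.1,[0,0,0.45],0],
    [0.1,[0,0,0.5],0],
    [0.1,[0,0,0.5],0],
  ],
)

```text
time: 11.38
tool_pos: [0.5701, -0.2067, 0.1132]
tool_rot: [[-0.864, 0.504, -0.0], [0.504, 0.864, 0.0], [0.0, 0.0, -1.0]]
contact_force: [-0.3, 0.1, -0.5]
width: 0.203
gripper_force: 58.7
```

move_arm(
  motion=[
    [0.1,[0,0,0.1],0],
    [0.1,[0,0,0.2],0],
    [0.1,[0,0,0.25],0],
    [0.1,[0,0,0.3],0],
    [0.1,[0,0,0.3],0],
  ],
)

```text
time: 12.0
tool_pos: [0.5701, -0.2068, 0.1102]
tool_rot: [[-0.864, 0.504, -0.0], [0.504, 0.864, 0.0], [0.0, 0.0, -1.0]]
contact_force: [1.2, 0.6, -1.8]
width: 0.207
gripper_force: 58.7
```

move_arm(
  motion=[
    [0.1,[0,0,0.1],0],
    [0.1,[0,0,0.15],0],
    [0.1,[0,0,0.2],0],
    [0.1,[0,0,0.2],0],
  ],
)

```text
time: 12.5
tool_pos: [0.5702, -0.2068, 0.1084]
tool_rot: [[-0.864, 0.504, 0.0], [0.504, 0.864, 0.0], [-0.0, 0.0, -1.0]]
contact_force: [0.2, 0.4, -0.1]
width: 0.203
gripper_force: 58.7
```

move_arm(
  motion=[
    [0.1,[0,0,0.1],0],
    [0.1,[0,0,0.15],0],
    [0.1,[0,0,0.2],0],
    [0.1,[0,0,0.2],0],
  ],
)

```text
time: 13.0
tool_pos: [0.5707, -0.207, 0.1077]
tool_rot: [[-0.864, 0.504, 0.002], [0.504, 0.864, -0.001], [-0.002, 0.0, -1.0]]
contact_force: [-1.3, 0.3, 12.5]
width: 0.203
gripper_force: 60.3
```

Floor felt at a reported z of about 0.108, so L is about 109 mm. I'm backing off and sliding outward under the wire.

move_arm(
  motion=[
    [0.1,[0,0,-0.2],0],
    [0.1,[0,0,-0.2],0],
    [0.1,[0.2,0,-0.2],0],
    [0.1,[0.4,0,-0.2],0],
    [0.1,[0.55,0,-0.2],0],
    [0.1,[0.7,0,-0.2],0],
    [0.1,[0.7,0,-0.2],0],
  ],
)

```text
time: 13.88
tool_pos: [0.5638, -0.2031, 0.1083]
tool_rot: [[-0.864, 0.504, -0.0], [0.504, 0.864, 0.0], [0.0, 0.0, -1.0]]
contact_force: [0.1, 0.0, 1.1]
width: 0.197
gripper_force: 59.0
```

move_arm(
  motion=[
    [0.1,[0.1,0,0],0],
    [0.1,[0.2,0,0],0],
    [0.1,[0.3,0,0],0],
    [0.1,[0.3,0,0],0],
  ],
)

```text
time: 14.38
tool_pos: [0.5614, -0.2016, 0.1083]
tool_rot: [[-0.864, 0.504, -0.0], [0.504, 0.864, 0.0], [0.0, 0.0, -1.0]]
contact_force: [1.1, -0.4, 1.3]
width: 0.208
gripper_force: 59.0
```

move_arm(
  motion=[
    [0.1,[0.05,0,0],0],
    [0.1,[0.1,0,0],0],
    [0.1,[0.1,0,0],0],
  ],
)

```text
time: 14.75
tool_pos: [0.5606, -0.2012, 0.1083]
tool_rot: [[-0.864, 0.504, 0.0], [0.504, 0.864, 0.0], [0.0, 0.0, -1.0]]
contact_force: [-0.0, -1.2, 0.4]
width: 0.201
gripper_force: 59.0
```

move_arm(
  motion=[
    [0.1,[0,0,-0.1],0],
    [0.1,[0,0,-0.2],0],
    [0.1,[0,0,-0.3],0],
    [0.1,[0,0,-0.4],0],
    [0.1,[0,0,-0.45],0],
    [0.1,[0,0,-0.45],0],
  ],
)

```text
time: 15.5
tool_pos: [0.5606, -0.2012, 0.1127]
tool_rot: [[-0.864, 0.504, -0.0], [0.504, 0.864, 0.0], [0.0, 0.0, -1.0]]
contact_force: [0.4, -0.6, -1.8]
width: 0.203
gripper_force: 58.8
```

move_arm(
  motion=[
    [0.1,[0,0,-0.05],0],
    [0.1,[0,0,-0.1],0],
    [0.1,[0,0,-0.15],0],
    [0.1,[0,0,-0.2],0],
    [0.1,[0,0,-0.2],0],
  ],
)

```text
time: 16.12
tool_pos: [0.5606, -0.2012, 0.1147]
tool_rot: [[-0.864, 0.504, -0.0], [0.504, 0.864, 0.0], [0.0, 0.0, -1.0]]
contact_force: [-0.1, -0.7, -4.5]
width: 0.202
gripper_force: 58.5
```

Engaged at -4.5 N. I'm lifting on slowly.

move_arm(
  motion=[
    [0.1,[0,0,-0.05],0],
    [0.1,[0,0,-0.1],0],
    [0.1,[0,0,-0.15],0],
    [0.1,[0,0,-0.2],0],
    [0.1,[0,0,-0.2],0],
  ],
)

```text
time: 16.75
tool_pos: [0.5606, -0.2012, 0.1169]
tool_rot: [[-0.864, 0.504, 0.0], [0.504, 0.864, 0.0], [-0.0, 0.0, -1.0]]
contact_force: [0.3, -1.3, -3.6]
width: 0.2
gripper_force: 58.8
```

move_arm(
  motion=[
    [0.1,[0,0,-0.1],0],
    [0.1,[0,0,-0.2],0],
    [0.1,[0,0,-0.3],0],
    [0.1,[0,0,-0.4],0],
    [0.1,[0,0,-0.4],0],
  ],
)

```text
time: 17.38
tool_pos: [0.5607, -0.2013, 0.121]
tool_rot: [[-0.864, 0.504, 0.0], [0.504, 0.864, -0.0], [-0.0, 0.0, -1.0]]
contact_force: [-0.2, 0.9, -1.0]
width: 0.205
gripper_force: 59.0
```

```bash
cat >> h.py <<'E'
def cop(im,x0,y0,x1,y1):
    a=im[y0:y1,x0:x1].astype(int); m=(a[...,2]-a[...,0]>45)&(a[...,1]-a[...,0]<70)&(a[...,2]-a[...,1]>25); return m
E
python3 - <<'E'
from h import *
for f in("side5","n"):
    im=cv2.imread("pics/side5.png") if f=="side5" else capture("side")
    m=cop(im,290,170,335,215); print(m.sum())
    print("\n".join("".join("#" if x else "." for x in r) for r in m[10:40]))
E
```

```text
39
.............................................
.............................................
.............................................
.............................................
.............................................
.............................................
.............................................
.............................................
.............................................
................########.....................
............#####.....#####..................
...........##.............###................
..........##...............##................
.........##..................................
........##...................................
........#....................##..............
.............................##..............
.........#...................##..............
.............................................
.............................................
.............................................
.............................................
.............................................
.......................................
[... 965 characters left out ...]
..........
........#...................##...............
............................##...............
.........#................###................
.........................###.................
............#..........###...................
................#######......................
.............................................
.............................................
.............................................
.............................................
.............................................
.............................................
.............................................
.............................................
.............................................
```

move_arm(
  motion=[
    [0.1,[0,0,-0.2],0],
    [0.1,[0,0,-0.4],0],
    [0.1,[0,0,-0.6],0],
    [0.1,[0,0,-0.8],0],
    [0.1,[0,0,-1.0],0],
    [0.1,[0,0,-1.2],0],
    [0.1,[0,0,-1.2],0],
  ],
)

```text
time: 18.3
tool_pos: [0.5606, -0.2012, 0.1329]
tool_rot: [[-0.864, 0.504, 0.0], [0.504, 0.864, -0.0], [-0.0, 0.0, -1.0]]
contact_force: [-0.3, 0.5, -1.1]
width: 0.2
gripper_force: 59.0
```

Run:
```python
from h import *
im=capture("side")
m=cop(im,290,160,335,215); print(m.sum())
print("\n".join("".join("#" if x else "." for x in r) for r in m[5:48]))
```

```text
71
.............................................
.............................................
.............................................
.............................................
.............................................
.............................................
.............................................
.............................................
.............................................
.............................................
.............................................
.............................................
.............................................
.............................................
.............................................
.............................................
.............................................
.............................................
.............................................
.............................................
.......................##....................
..................#########..................
................###..........................
..............###......................
[... 180 characters left out ...]
..........
.........##................##................
........##................###................
........##...............###.................
.........#..............##...................
.........##...........###....................
..........##.......####......................
............########.........................
.............................................
.............................................
.............................................
.............................................
.............................................
.............................................
.............................................
.............................................
```

The ring is tilting up on the hook, so I continue.

move_arm(
  motion=[
    [0.1,[0,0,-0.4],0],
    [0.1,[0,0,-0.8],0],
    [0.1,[0,0,-1.2],0],
    [0.1,[0,0,-1.6],0],
    [0.1,[0,0,-2.0],0],
    [0.1,[0,0,-2.5],0],
    [0.1,[0,0,-3],0],
    [0.1,[0,0,-3.5],0],
    [0.1,[0,0,-4],0],
    [0.1,[0,0,-4.5],0],
    [0.1,[0,0,-5],0],
    [0.1,[0,0,-5],0],
  ],
)

```text
time: 19.85
tool_pos: [0.5608, -0.2013, 0.1832]
tool_rot: [[-0.864, 0.504, 0.001], [0.504, 0.864, -0.0], [-0.001, 0.0, -1.0]]
contact_force: [-0.6, 0.9, -2.1]
width: 0.205
gripper_force: 58.9
```

Run:
```python
from h import *
im=capture("side")
m=cop(im,290,140,335,215); print(m.sum())
print("\n".join("".join("#" if x else "." for x in r) for r in m[5:68]))
```

```text
59
.............................................
.............................................
.............................................
.............................................
.............................................
.............................................
.............................................
.............................................
.............................................
.............................................
.............................................
.............................................
.............................................
.............................................
.............................................
.............................................
.............................................
.............................................
.............................................
.............................................
.............................................
.............................................
.............................................
.......................................
[... 1100 characters left out ...]
..........
............................##...............
............................#................
.............................................
.............................................
.............................................
.............................................
.............................................
.............................................
.............................................
.............................................
.............................................
.............................................
.............................................
.............................................
.............................................
```

The ring hangs edge-on from the hook at (319,173–194). I'm raising it clear of the rims, carrying it over the tray and turning so the foot points to +y.

move_arm(
  motion=[
    [0.1,[0,0,-1],0],
    [0.1,[0,0,-2],0],
    [0.1,[0,0,-3],4],
    [0.1,[0,0,-4],9],
    [0.1,[0.3,0.8,-4],14],
    [0.1,[0.8,2.0,-4],19],
    [0.1,[1.3,3.4,-4],24],
    [0.1,[1.8,4.9,-4],29],
    [0.1,[2.4,6.4,-4],34],
    [0.1,[2.9,7.9,-4],40],
    [0.1,[3.4,9.2,-4],46],
    [0.1,[3.7,10,-4],52],
    [0.1,[3.8,10.4,-4],57],
    [0.1,[3.8,10.4,-4],60],
    [0.1,[3.8,10.4,-3.3],60],
    [0.1,[3.8,10.4,-2],60],
    [0.1,[3.8,10.4,-0.7],60],
    [0.1,[3.8,10.4,0.5],60],
    [0.1,[3.8,10.4,1.2],60],
    [0.1,[3.8,10.4,1.2],60],
  ],
)

```text
time: 22.4
tool_pos: [0.58, -0.0922, 0.1702]
tool_rot: [[0.004, 1.0, -0.001], [1.0, -0.004, 0.0], [0.0, -0.001, -1.0]]
contact_force: [0.8, -0.8, -1.3]
width: 0.205
gripper_force: 59.0
```

Run:
```python
from h import *
im=capture("side");cv2.imwrite("pics/side6.png",im)
p=read_state()["tool_pos"];u,v=proj("side",p-[0,0,.085])[0];print(p,u,v)
x0,y0=int(u)-22,int(v)-10
m=cop(im,x0,y0,x0+50,y0+45); print(m.sum(),x0,y0)
print("\n".join("".join("#" if x else "." for x in r) for r in m))
```

```text
[ 0.58027004 -0.09225546  0.17070455] 325.56271578169697 203.34294749575395
191 303 193
..................................................
..................................................
..................................................
..................................................
..................................................
..................................................
..................................................
..................................................
........................##........................
......................####....###.................
....................####.......###................
...................###...........#................
..................##..............#...............
.................##...............................
................##................................
...............##.................................
..............##..................................
..............##..................................
..............#...................................
..............#...................#........
[... 582 characters left out ...]
........######.......................
....................##########....................
....................##########....................
....................##########....................
...................###########....................
...................##########.....................
...................##########.....................
...................##########.....................
...................##########.....................
...................##########.....................
.....................########.....................
...........................##.....................
....................##.....##.....................
...................##########.....................
```

The ring hangs as expected. Next I lower while moving toward +y so that it tips over trailing.

move_arm(
  motion=[
    [0.1,[0,0,0.5],0],
    [0.1,[0.1,0,1.0],0],
    [0.1,[0.4,0,1.2],0],
    [0.1,[0.8,0,1.4],0],
    [0.1,[1.2,0,1.55],0],
    [0.1,[1.6,0,1.7],0],
    [0.1,[2.0,0,1.9],0],
    [0.1,[2.4,0,2.1],0],
    [0.1,[2.9,0,2.5],0],
    [0.1,[3.5,0,3.0],0],
    [0.1,[4.1,0,3.6],0],
    [0.1,[4.1,0,3.6],0],
  ],
)

```text
time: 23.95
tool_pos: [0.5801, -0.0507, 0.1342]
tool_rot: [[0.004, 1.0, -0.001], [1.0, -0.004, 0.0], [0.0, -0.001, -1.0]]
contact_force: [0.1, -0.5, -1.0]
width: 0.202
gripper_force: 59.0
```

Run:
```python
from h import *
im=capture("side");cv2.imwrite("pics/side7.png",im)
s=read_state();p=s["tool_pos"];u,v=proj("side",p-[0,0,.085])[0];print(p,u,v,s["contact_force"])
x0,y0=int(u)-30,int(v)-12
m=cop(im,x0,y0,x0+55,y0+38); print(m.sum(),x0,y0)
print("\n".join("".join("#" if x else "." for x in r) for r in m))
```

```text
[ 0.58031893 -0.05100628  0.13454859] 331.299040272085 222.79509174458354 [-0.67316309  0.11404427 -0.43977087]
227 301 210
.......................................................
.......................................................
.......................................................
.......................................................
.......................................................
.......................................................
.......................................................
.......................................................
.......................................................
.......................................................
.......................................................
.......................................................
.......................................................
.......................................................
.......................######..........................
......................##########.......................
......................##########.......................
......................##
[... 451 characters left out ...]
..##............###.........
.....................###.....##..............##........
.....................##########..............##........
.....................##########...............##.......
.....................##########...............##.......
.........................######...............##.......
.............................##...............##.......
.....................#####...##..............##........
.....................##########........................
......................#########........................
.....................##########........................
............................###........................
.............................#.........................
```

```bash
cat >> h.py <<'E'
def ringpts(hook,ang,r=.0313):
    # ring top point at hook, body hangs at tilt ang from vertical, bottom toward sign(ang)*-y, plane contains x
    d=np.array([0,-np.sin(ang),-np.cos(ang)]); c=hook+d*r; t=np.linspace(0,2*np.pi,25)[:-1]
    return c+r*(np.cos(t)[:,None]*np.array([1,0,0])+np.sin(t)[:,None]*d)
E
python3 - <<'E'
from h import *
im=cv2.imread("pics/side7.png"); p=np.array([.5803,-.051,.1345]); hook=p+[0,.006,-.085+.0065]
m=np.zeros((400,640),bool); m[225:270,332:360]=cop(im,332,225,360,270)
dt=cv2.distanceTransform((~m).astype(np.uint8),cv2.DIST_L2,3)
v,u=np.nonzero(m);print(hook, len(u))
for a in range(-60,61,10):
    q=proj("side",ringpts(hook,np.radians(a))); 
    d=np.hypot(u[:,None]-q[:,0],v[:,None]-q[:,1]).min(1); print(a,d.mean().round(2),d.max().round(1))
E
```

```text
[ 0.5803 -0.045   0.056 ] 41
-60 4.85 10.2
-50 4.68 10.2
-40 4.62 10.1
-30 4.71 10.0
-20 4.9 9.9
-10 5.14 9.4
0 5.3 10.1
10 5.71 12.4
20 6.82 15.0
30 8.97 17.8
40 11.41 20.6
50 14.07 22.8
60 14.5 23.5
```

Run:
```python
from h import *
from scipy.optimize import least_squares
im=cv2.imread("pics/side7.png")
m=np.zeros((400,640),bool); m[225:270,332:360]=cop(im,332,225,360,270); v,u=np.nonzero(m)
P=np.c_[u,v].astype(float)
for z in(.0095,.02,.03):
    X=np.array([at_z("side",q,z)[:2] for q in P])
    f=least_squares(lambda q:np.hypot(*(X-q).T)-.0313,X.mean(0)+[0.01,0],loss="soft_l1",f_scale=.002); print(z,f.x,np.abs(f.fun).mean(),X.min(0),X.max(0))
W=cv2.resize(im[195:270,295:395],(800,600),interpolation=cv2.INTER_CUBIC);cv2.imwrite("pics/g7.png",W)
```

```text
0.0095 [ 0.5761335  -0.02831007] 0.0036937325869062666 [ 0.54254517 -0.08873089] [ 0.57510923 -0.00637187]
0.02 [ 0.58193972 -0.01649493] 0.0036494225470232976 [ 0.54832475 -0.07635431] [0.58050008 0.00502156]
0.03 [ 0.58746834 -0.00524368] 0.0036069327602073677 [ 0.55382912 -0.06456708] [0.58563423 0.01587245]
```

View pics/g7.png

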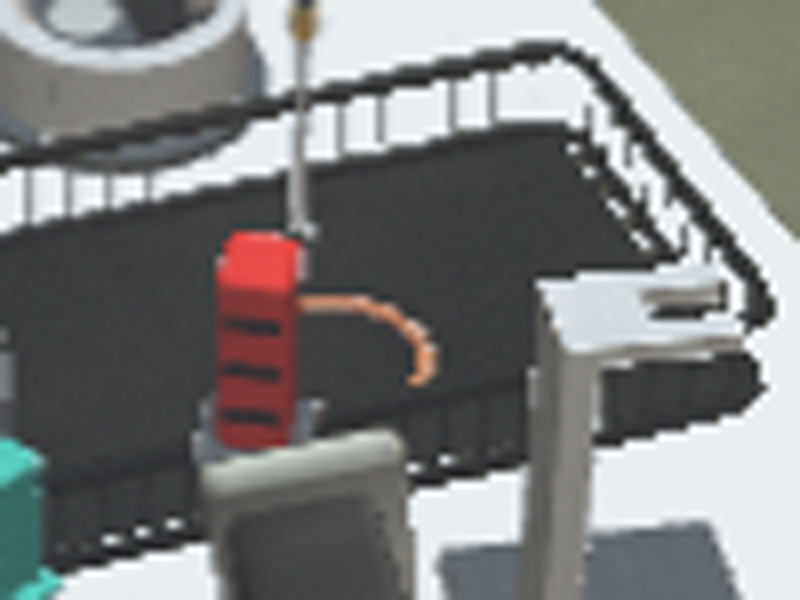

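The ring is off the hook and lies in the tray, with its arc at about (333–349, 232–243). I'm taking the pick back to the stand by a clear path.

move_arm(
  motion=[
    [0.1,[0,0,-2],0],
    [0.1,[0,0,-5],0],
    [0.1,[0,0,-9],0],
    [0.1,[0,-4,-9],-9],
    [0.1,[0,-8,-9],-18],
    [0.1,[2,-10.3,-9],-27],
    [0.1,[5,-10.3,-9],-36],
    [0.1,[9,-10.3,-9],-45],
    [0.1,[13,-10.3,-9],-54],
    [0.1,[16,-10.3,-9],-63],
    [0.1,[18,-10.3,-9],-72],
    [0.1,[19.1,-10.3,-9],-77],
    [0.1,[19.1,-10.3,-9],-77],
    [0.1,[19.1,-10.3,-9],-77],
  ],
)

```text
time: 25.75
tool_pos: [0.4783, 0.1398, 0.2249]
tool_rot: [[-0.973, 0.231, 0.0], [0.231, 0.973, 0.0], [-0.0, 0.0, -1.0]]
contact_force: [-0.8, -0.5, -0.3]
width: 0.199
gripper_force: 59.1
```

Run:
```python
from h import *
from scipy.optimize import least_squares
im=capture("side");cv2.imwrite("pics/side8.png",im);t=capture("top");cv2.imwrite("pics/top8.png",t)
s=read_state();p=s["tool_pos"];R=s["tool_rot"];print(p,R[:,0],s["contact_force"],s["width"])
g=np.array([.5358,.1261,.1127]); d=g-p; print("to hang in tool axes cm",(R.T@d*100).round(2))
m=np.zeros((400,640),bool); m[190:250,290:346]=cop(t,290,190,346,250); v,u=np.nonzero(m); print(len(u))
X=np.array([at_z("top",q,.0095)[:2] for q in np.c_[u,v].astype(float)])
f=least_squares(lambda q:np.hypot(*(X-q).T)-.0313,X.mean(0),loss="soft_l1",f_scale=.002); print(f.x,np.abs(f.fun).mean(),X.min(0),X.max(0))
c=p+[0,0,.0243];print(proj("side",[c,c-[0,0,.109]]))
a=im.astype(int)[190:245,390:425]; n=im[170:245,395:420]
r=cop(im,320,225,370,255); print("\n".join("".join("#" if x else "." for x in q) for q in r))
```

```text
[0.47829721 0.13970721 0.22486217] [-9.72912107e-01  2.31175281e-01 -1.45393944e-04] [ 0.60803921  0.66867974 -1.15783407] 0.20200604933265312
to hang in tool axes cm [-5.91  0.   11.22]
207
[ 0.57702516 -0.02949471] 0.001967750265670649 [ 0.54359302 -0.06303064] [0.61049552 0.0057563 ]
[[409.11593953 189.96363206]
 [404.05584962 228.56194917]]
...##########.....................................
...##########.....................................
...##########.....................................
..###########.....................................
..##########......................................
..##########......................................
..##########......................................
..###################.............................
..#############...######..........................
....########..........###.........................
..........##............###.......................
..###.....##..............##......................
..##########..............##......................
..##########...............##.....................
..##########...............##.....................
......######...............##.....................
..........##...............##.....................
...####...##..............##......................
..##########......................................
...#########......................................
..##########......................................
.........###......................................
..........#.......................................
..#########.......................................
...########.......................................
...########.......................................
..................................................
..................................................
..................................................
..................................................
```

The ring lies flat in the tray at (0.577, -0.030). Now I hang the pick.

move_arm(
  motion=[
    [0.1,[0,0,4],0],
    [0.1,[0,0,8],0],
    [0.1,[0,0,10.4],0],
    [0.1,[0,0,10.4],0],
    [0.1,[-1,0,10.4],0],
    [0.1,[-2,0,10.4],0],
    [0.1,[-3,0,10.4],0],
    [0.1,[-4,0,10.4],0],
    [0.1,[-5,0,10.4],0],
    [0.1,[-5.9,0,10.4],0],
    [0.1,[-5.9,0,10.4],0],
  ],
)

```text
time: 27.22
tool_pos: [0.5361, 0.1265, 0.1206]
tool_rot: [[-0.973, 0.23, -0.0], [0.23, 0.973, 0.0], [0.0, 0.0, -1.0]]
contact_force: [1.1, -0.4, -1.1]
width: 0.201
gripper_force: 59.1
```

move_arm(
  motion=[
    [0.1,[0,0,0.3],0],
    [0.1,[0,0,0.55],0],
    [0.1,[0,0,0.7],0],
    [0.1,[0,0,0.75],0],
    [0.1,[0,0,0.75],0],
  ],
)

```text
time: 27.85
tool_pos: [0.5357, 0.1267, 0.1133]
tool_rot: [[-0.973, 0.229, 0.0], [0.229, 0.973, 0.0], [-0.0, 0.0, -1.0]]
contact_force: [-0.2, 0.5, -0.5]
width: 0.207
gripper_force: 59.1
```

move_arm(
  motion=[
    [0.1,[0,0,0.05],0],
    [0.1,[0,0,0.1],0],
    [0.1,[0,0,0.1],0],
  ],
)

```text
time: 28.22
tool_pos: [0.5357, 0.1267, 0.1127]
tool_rot: [[-0.973, 0.229, 0.0], [0.229, 0.973, 0.0], [-0.0, 0.0, -1.0]]
contact_force: [-1.8, -0.9, 4.9]
width: 0.202
gripper_force: 59.9
```

Seated, with 5 N on the fork. Next I open and go straight up.

move_arm(
  motion=[
    [0.3,[0,0,0],0],
    [0.4,[0,0,0],0],
    [0.6,[0,0,0],0],
    [0.6,[0,0,0],0],
    [0.6,[0,0,0],0],
    [0.6,[0,0,-2],0],
    [0.6,[0,0,-5],0],
    [0.6,[0,0,-9],0],
    [0.6,[0,0,-13],0],
    [0.6,[0,0,-13],0],
    [0.6,[10,20,-13],0],
    [0.6,[10,20,-13],0],
    [0.6,[10,20,-13],0],
    [0.6,[10,20,-13],0],
    [0.6,[10,20,-13],0],
    [0.6,[10,20,-13],0],
  ],
)

```text
time: 30.22
tool_pos: [0.4841, 0.3437, 0.2416]
tool_rot: [[-0.973, 0.229, -0.001], [0.229, 0.973, -0.001], [0.001, -0.001, -1.0]]
contact_force: [-0.1, -0.6, -0.4]
width: 0.598
gripper_force: 0.0
```

Run:
```python
from h import *
a0=cv2.imread("pics/side0.png");t0=cv2.imread("pics/top0.png");a=capture("side");t=capture("top")
s=read_state();print(s["tool_pos"],s["contact_force"],s["time"])
for im in(a0,a):
    i=im[200:245,365:400].astype(int); m=(i[...,2]>90)&(i[...,1]<80)&(i[...,0]<80); v,u=np.nonzero(m); print(len(u),u.min()+365,u.max()+365,v.min()+200,v.max()+200,u.mean()+365,v.mean()+200)
d=cv2.absdiff(a,a0).max(-1)>60; n,l,st,c=cv2.connectedComponentsWithStats(d.astype(np.uint8)); print("side diff",[(st[i].tolist()) for i in range(1,n) if st[i][4]>5])
d=cv2.absdiff(t,t0).max(-1)>60; n,l,st,c=cv2.connectedComponentsWithStats(d.astype(np.uint8)); print("top diff",[(st[i].tolist()) for i in range(1,n) if st[i][4]>5])
m=cop(t,290,190,346,250);print("ring px",m.sum())
```

```text
[0.48447084 0.34320473 0.24201662] [ 0.29480285  0.61738552 -0.4030542 ] 30.325
117 377 385 214 232 380.4786324786325 222.81196581196582
110 377 385 214 232 380.8272727272727 222.77272727272728
side diff [[472, 0, 125, 111, 4081], [589, 0, 51, 102, 2426], [468, 62, 8, 3, 10], [497, 93, 2, 6, 6], [499, 98, 17, 24, 117], [576, 106, 12, 15, 63], [475, 118, 10, 18, 100], [564, 123, 17, 10, 128], [520, 126, 10, 4, 11], [631, 129, 9, 25, 92], [514, 132, 8, 11, 30], [577, 133, 6, 10, 19], [553, 136, 8, 6, 20], [479, 139, 21, 8, 97], [451, 141, 56, 89, 1543], [485, 150, 10, 1, 10], [548, 155, 83, 47, 1616], [306, 189, 6, 1, 6], [298, 191, 5, 4, 6], [318, 195, 3, 4, 6], [489, 208, 5, 8, 23], [332, 232, 18, 11, 49]]
top diff [[0, 172, 88, 194, 11373], [296, 201, 27, 26, 223], [369, 200, 25, 25, 99], [370, 215, 9, 9, 29], [98, 233, 33, 20, 370], [100, 238, 7, 5, 26], [23, 319, 4, 3, 6], [13, 322, 20, 36, 50], [44, 339, 41, 61, 1286], [0, 340, 16, 28, 73]]
ring px 203
```

```bash
python3 -c "
from cell import *
print(hand_in())"
```

```text
the job is handed in; nothing more can be done
None
```

I handed the job in at about 30 s: the ring lies flat in the tray, the pick hangs upright in its fork, and the final pictures show no change at the jar, vial or timer. The ring was not set down as planned: it left the hook while I was lowering it (hook about 5 cm above the desk, roughly the ring's own height), so it probably tipped over onto the tray floor.

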